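# Carry tray held level, with the bisque penguin aboard

## Task

Someone left the tall glaze jar in the wooden carrying tray, right beside its handle: take it out, stand it upright on the square dark tile and let go of it. Then take the tray by its handle bar, lift it about 10 cm clear of the bench with the little clay penguin still standing in it, keeping it level all the way up, and hold it still and level for at least two seconds; the program finishes while still holding it up. Leave everything else on the bench where it is.

Things in the scene. Friction and masses are not known exactly. Their poses are not given: they have to be found in the camera images.
- tote: Wooden carrying tray, loose, 450 g, standing on the bench: base 160 mm (its x) by 220 mm (its y), floor 8 mm thick, low rim 34 mm high and 8 to 10 mm thick all round, and a handle bar along the middle of its length (its y) between two end posts 34 mm wide and 136 mm high. Origin at the centre of its underside, z up. Empty, it balances at the middle of the bar; the penguin shifts the balance point towards itself by about 0.29 of its offset.
- tote_bar (a point): Centre of the tray's handle bar, 125 mm above the tray's underside. The bar is square, 22 mm wide (along its x) and 22 mm high, 200 mm long along its y, z up. Fingers can reach round it anywhere once the jar is gone.
- jar_mid (a point): Centre (half-way up) of the tall closed glaze jar, an upright white cylinder with a black lid, 52 mm in diameter and 165 mm high, lid of the same width, straight-sided, about 350 g (varies by a fifth), loose. It stands on the tray's floor beside the handle bar, its axis 42 mm from the middle of the bar, on either side, and rises about 37 mm above the top of the bar. z up.
- penguin_mid (a point): Centre (half-way up) of the small unglazed pale clay penguin, 80 mm high, 53 mm across its body, its short beak pointing along its -x, about 180 g (varies by a fifth), loose. It stands on the tray's floor on the side of the bar where the jar is not, its axis 42 mm from the middle of the bar, somewhere along its length. z up.
- tile: Flat square dark tile fixed to the bench, 130 by 130 mm and 8 mm thick; origin at the centre of its underside, on the bench, sides along its x and y. It is to the left or right of the tray. The jar goes on it.
- jar: The same glaze jar, given at its foot: origin at the centre of its underside, z up.
- bowl: Bystander: small pale clay bowl, 64 mm across, 34 mm high, just beyond the tile. Origin at the centre of its underside.
- grog_block: Bystander: red clay block 35 by 90 mm, 30 mm high, just before the tile on the robot's side. Origin at the centre of its underside.
- slip_tub: Bystander: open grey tub, 90 mm across, 85 mm high, far left. Origin at the centre of its underside.
- mug: Bystander: pale clay mug, 76 mm across, 85 mm high, far right. Origin at the centre of its underside.
- small_jar: Bystander: short white jar with a black lid, 60 mm across, 75 mm high, at the back. Origin at the centre of its underside.
- brush: Bystander: brush lying at the left near the robot.
There are look-alikes about, which are no part of the job. What is meant by the tile is not blue, and is the smaller of those in its own colour.

How it is judged:
By the outcome, as a careful person would: the job done as asked, in the order asked, and still so for the second after the job is handed in, while the arm keeps its last pose, push and grip.
It also fails if it takes over 67 s, if anything falls off the work surface, if the arm or the gripper's body presses on something with over 40 N, if the wrist force passes 120 N, or if a joint passes its speed limit or range.

## Robot

A 7-joint arm with a two-finger parallel gripper is mounted at the origin on the work surface. World frame = base frame: x ahead of the robot, y to its left, z up, the work surface at z = 0. Lengths are in mm, angles in rad, forces in N, time in s.
With the tool pointing down it reaches from about 400 to 850 mm from the base axis. Payload 10.4 kg.
Tool frame: the origin (TCP) lies at the very end of the fingers, on their centre line; the grasp point (between the pads) lies 19 mm behind it; y points along the fingers, x is the direction in which the jaws open and shut, and the axes are right-handed (so a half turn about y gives the same grasp; the last joint's range is limited). The gripper opens to 87 mm and grips with 3 to 60 N. Pads are 19 mm wide; open, the fingers measure 117 mm over their backs; the gripper's body (75 mm by 190 mm) begins 51 mm behind the grasp point.
Start: joints at [-1.23, 0.332, -0.065, 1.46, 0.022, 1.35, -0.088], TCP at [222.381, 584.122, 222.576] pointing down, gripper open.
Joint ranges: [-2.6, 2.6], [-0.5, 2.12], [-1.47, 1.34], [0.16, 2.42], [-1.27, 4.41], [0.06, 2.06], [-2.6, 2.6]. Speed limits (rad/s): [2.22, 2.22, 2.79, 2.79, 3.14, 3.14, 3.14].

## Interface

Orientations are given as a unit quaternion [x, y, z, w].
In Python, from workcell import manip, hand, ik, sensors, capture, calibration, job gives the robot as it stands. Calls block until the motion is done:
- manip.goto(position, orientation): joint-space move of the TCP to a pose.
- manip.servo_line(position, rot=None, feed=150, stop_force=None): straight line of the TCP; rot=None keeps the orientation; feed is the mean speed in mm/s. With stop_force (N) it stops when the force on the tool has changed by that much, and returns True; else False.
- manip.move_j(angles): joint-space move.
- hand.ungrasp() and hand.clamp(effort=None): open the fingers fully, or close them until they stop; effort is the grip in N (None keeps the last).
- manip.dwell(seconds).
- ik(position, orientation): joint angles nearest the present ones, or None.
- sensors.state(): the state.
- capture(name): name is "scene" or "top" or "wrist"; returns the picture (420x560x3 uint8, blue, green, red); there is no depth.
- calibration(name): a dict with "fovy" (degrees; the focal length in pixels is half the picture's height over the tangent of half this angle, whatever the lens; pixels are square), "cx", "cy" (the principal point, pixels), "k1" (the pictures are not rectified: a ray, as slopes to the right and down, at radius r is drawn at 1 + k1 r^2 times it, then the intrinsics apply), "eye" and "orientation" of the camera in the world. Camera axes: x right, y up, looking along -z (the intrinsics and any distortion apply to the point x, -y, -z); pixel columns grow to the right and rows downward; lengths in mm; the calibration is good to about 2 mm. A picture is of the moment at which its call begins: read the wrist's pose just before it. calibration takes no time and is no camera call; for the wrist camera it gives the pose at the moment of the call.
A pose or a line that the arm cannot do raises manip.IKError and nothing moves.
- job.sign_off(): hands the job in, once; it reports no verdict.
The state is a dict: "time": time; "q": joint angles; "qvel": joint speeds; "effort": joint torques, N m; "ee_pos": TCP position; "tool_rot": TCP orientation; "force": force on the tool from outside, world axes, zero at the start; "wrist_torque": the same for the moment, N m; "opening": finger opening in mm.
Only numpy, scipy, OpenCV 4.12 (cv2) and the standard library are available. Lean on these libraries where they do the work, as an engineer would, in place of code of your own. Each camera call takes 0.05 s, during which the arm holds its last target. There are 200 camera calls.

## Working session

There is one attempt and no reset: what is moved stays moved. The work goes in short steps, each a Python script; the robot and the scene stay as the last script left them, time stands still between calls to the robot, and variables do not carry over. Pictures are saved under pics/ and viewed, about 8 in all and at most 12, crops included, and the job is handed in when it is done.

```bash
mkdir -p pics; ls; python3 - <<'E'
from workcell import *
import cv2
for n in("scene","top"):
    cv2.imwrite(f"pics/{n}0.png",capture(n)); print(n,calibration(n))
s=sensors.state(); print(s)
E
```

```text
pics
scene {'fovy': 42.68457913311166, 'cx': 281.4696178824569, 'cy': 208.25997287793766, 'k1': 0.05699233161028329, 'eye': array([1371.04039152, -759.38739701, 1091.90593094]), 'orientation': array([0.38204746, 0.16814242, 0.38309285, 0.82401925])}
top {'fovy': 45.49959237171533, 'cx': 282.56727438700807, 'cy': 213.99256537868422, 'k1': -0.07640781663777789, 'eye': array([ 264.16485514,    9.20839246, 1666.61256646]), 'orientation': array([ 0.05231813, -0.06841701, -0.69990655,  0.70902239])}
{'time': 0.1, 'q': array([-1.22962447,  0.33279333, -0.06469635,  1.46084012,  0.02163538,
        1.34989645, -0.08850046]), 'qvel': array([ 5.72560730e-04, -2.18058272e-03,  9.59730073e-04,  1.36276246e-04,
        8.14014524e-05, -1.48632674e-03, -1.23713106e-03]), 'effort': array([ 4.81563420e-04, -6.24547219e+01,  2.39968265e-02, -3.90716708e+01,
       -6.16309955e-02,  3.65384202e-02,  9.50044455e-05]), 'ee_pos': array([222.27248432, 583.78002682, 221.85130019]), 'tool_rot': array([ 0.58246474,  0.40097441, -0.40165825, -0.58191494]), 'force': array([-0.02815683, -1.16594393, -0.7814943 ]), 'wrist_torque': array([ 0.00033758,  0.0006588 , -0.01803916]), 'opening': 86.69734246893763}
```

View pics/scene0.png

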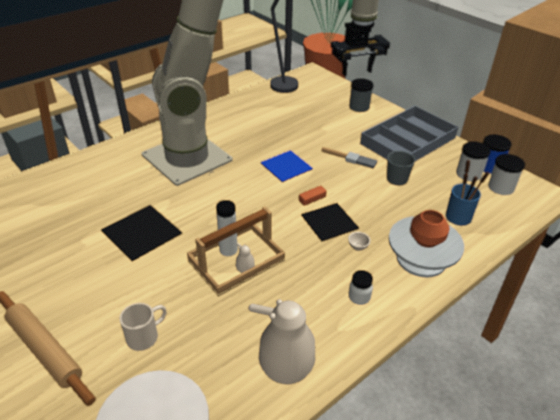

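View pics/top0.png

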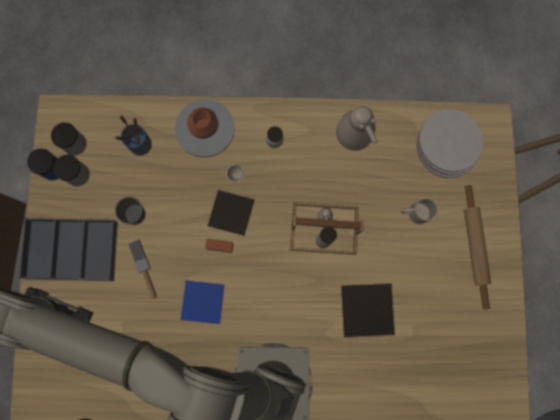

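Scene view: the jar (227,228) stands on the robot's side of the tray's handle and the penguin (245,258) on the far side.

Possible tiles, in the top view:
- Small black tile at (232,212), between the bowl (235,173) and the red block (219,246).
- Large black tile at (368,310).
- Blue tile at (203,302).

Possible jars: the tall one in the tray (lid at 328,236), the small jar (275,136), and the dark-lidded jars at (65,135), (42,160) and (68,168).

I choose the small black tile and the jar in the tray.

```bash
cat > h.py <<'E'
import numpy as np, cv2
from scipy.spatial.transform import Rotation as R
from workcell import *
def cam(n,c=None):
    c=c or calibration(n); f=210/np.tan(np.radians(c["fovy"])/2)
    return c,f,R.from_quat(c["orientation"]).as_matrix()
def proj(n,P,c=None):
    c,f,M=cam(n,c); p=(np.atleast_2d(P)-c["eye"])@M
    s=np.c_[p[:,0],-p[:,1]]/-p[:,2:]; s=s*(1+c["k1"]*(s**2).sum(1,keepdims=True))
    return s*f+[c["cx"],c["cy"]]
def unproj(n,uv,z,c=None):
    c,f,M=cam(n,c); d=(np.atleast_2d(uv)-[c["cx"],c["cy"]])/f; s=d.copy()
    for _ in range(20): s=d/(1+c["k1"]*(s**2).sum(1,keepdims=True))
    r=np.c_[s[:,0],-s[:,1],-np.ones(len(s))]@M.T
    return c["eye"]+r*((z-c["eye"][2])/r[:,2:])
E
python3 - <<'E'
from h import *
a=cv2.imread("pics/top0.png")[160:265,205:365]; b=cv2.imread("pics/scene0.png")[180:300,180:375]
a=cv2.resize(a,None,fx=4.9,fy=4.9,interpolation=cv2.INTER_CUBIC); cv2.imwrite("pics/topc.png",a)
b=cv2.resize(b,None,fx=4,fy=4,interpolation=cv2.INTER_CUBIC); cv2.imwrite("pics/scenec.png",b)
g=cv2.imread("pics/top0.png")
m=(g.max(2)<50).astype(np.uint8); m[:185]=0;m[240:]=0;m[:,:200]=0;m[:,265:]=0
n,l,st,ce=cv2.connectedComponentsWithStats(m); i=1+st[1:,4].argmax()
r=cv2.minAreaRect(np.argwhere(l==i)[:,::-1].astype(np.float32)); print(r)
w=unproj("top",cv2.boxPoints(r),8); print(w.round(), w.mean(0), ce[i])
print(unproj("top",[328,236],173), unproj("top",[[292,204],[357,204],[357,253],[292,252]],34).round())
E
```

```text
((230.75767517089844, 212.38844299316406), (36.04707717895508, 35.43313980102539), 15.255120277404785)
[[511. 219.   8.]
 [628. 192.   8.]
 [597.  74.   8.]
 [480. 102.   8.]] [554.02826261 146.97303734   8.        ] [230.79351266 212.37420886]
[[ 457.04835808 -161.18018422  173.        ]] [[ 580.  -58.   34.]
 [ 584. -275.   34.]
 [ 420. -272.   34.]
 [ 421.  -59.   34.]]
```

View pics/topc.png

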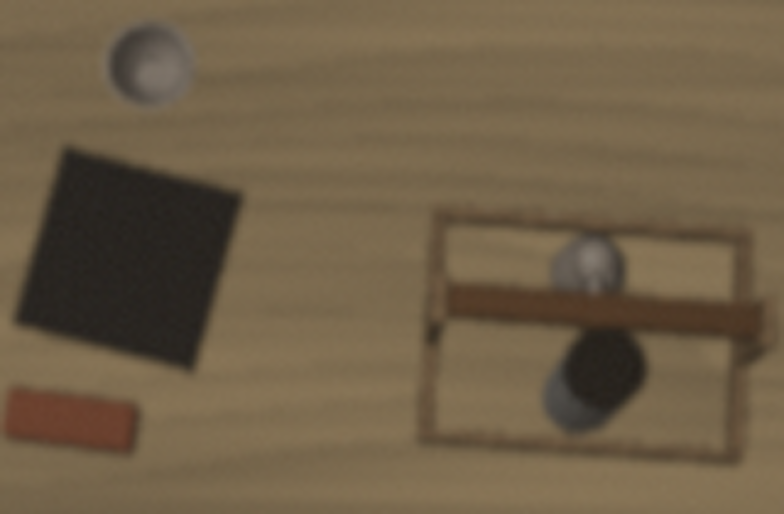

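View pics/scenec.png

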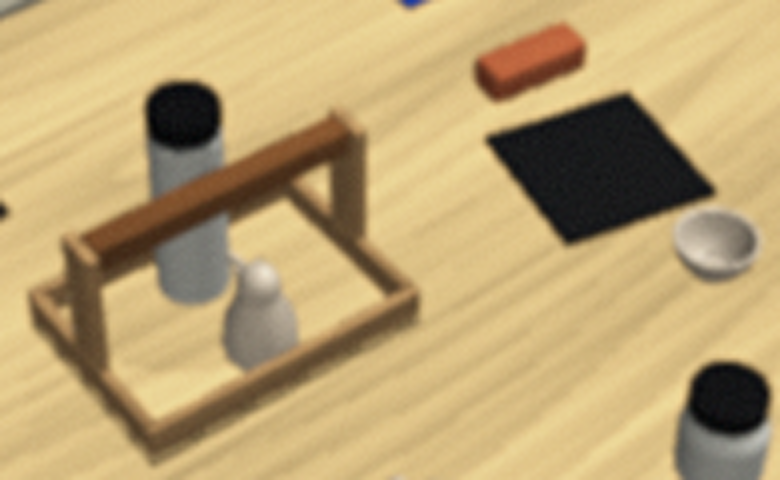

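The zoom confirms the choice: the small black tile sits between the bowl and the block, and the jar is on the tray's robot side. Crop pixels: tray rim corners (437,207), (749,232), (740,463), (418,443); lid centre (607,367); penguin head (594,252).

```bash
python3 - <<'E'
from h import *
T=lambda p:(np.array(p,float)+.5)/4.9-.5+[205,160]
S=lambda p:(np.array(p,float)+.5)/4-.5+[180,180]
c=unproj("top",T([[437,207],[749,232],[740,463],[418,443]]),34); print(c.round(1),c.mean(0))
print("sides",[np.linalg.norm(c[i]-c[i-1]).round() for i in range(4)])
b=unproj("top",T([[448,300],[763,320]]),136);print("bar",b.round(1),b.mean(0),np.linalg.norm(b[0]-b[1]))
bs=unproj("scene",S([[82,245],[350,123]]),136);print("bar scene",bs.round(1))
print("lid top",unproj("top",T([607,367]),173),"scene",unproj("scene",S([184,108]),173))
print("pengu top",unproj("top",T([594,250]),84),"scene",unproj("scene",S([262,270]),84))
print("tile scene",unproj("scene",S([[487,137],[629,94],[714,192],[568,243]]),8).round(1))
d=b[0]-b[1]; d[2]=0; d/=np.linalg.norm(d); print("ydir",d,np.degrees(np.arctan2(-d[0],d[1])))
dc=c[0]-c[1]+c[3]-c[2];print(np.degrees(np.arctan2(-dc[0],dc[1])))
for s in (1,-1):
    M=np.c_[s*d,[0,0,-1],np.cross(s*d,[0,0,-1])]; q=R.from_matrix(M).as_quat()
    print(s,ik([457,-161,260],q), ik([554,147,280],q))
    x=np.array([d[1],-d[0],0])*s; M=np.c_[x,[0,0,-1],np.cross(x,[0,0,-1])]; q=R.from_matrix(M).as_quat()
    print(s,"bar",ik([500,-165,200],q))
E
```

```text
[[ 587.8  -63.4   34. ]
 [ 573.9 -276.1   34. ]
 [ 416.4 -267.8   34. ]
 [ 427.1  -51.9   34. ]] [ 501.30495204 -164.81196194   34.        ]
sides [np.float64(161.0), np.float64(213.0), np.float64(158.0), np.float64(216.0)]
bar [[ 507.8  -66.3  136. ]
 [ 497.9 -266.4  136. ]] [ 502.85614789 -166.33180744  136.        ] 200.38301656248473
bar scene [[ 500.2 -266.5  136. ]
 [ 516.9  -60.4  136. ]]
lid top [[ 461.62453614 -162.64959346  173.        ]] scene [[ 469.08621441 -161.95043565  173.        ]]
pengu top [[ 550.77123567 -164.66406084   84.        ]] scene [[ 548.35768575 -161.71022176   84.        ]]
tile scene [[481.9 103.6   8. ]
 [514.8 223.9   8. ]
 [635.5 192.4   8. ]
 [605.6  70.7   8. ]]
ydir [0.04964129 0.99876711 0.        ] -2.8454058769113484
-3.3007686507582954
1 [-0.81140032 -0.08253785  1.02700523  1.80236319  0.07188351  1.38248045
  1.72174915] [-0.61601063  0.1905633   0.3236313   1.52982243 -0.06086503  1.43113533
  1.23177058]
1 bar [-0.68107256  0.18122851  1.02667994  1.79382421 -0.16283796  1.25712513
  0.33925397]
-1 [-0.75719749 -0.07245125  0.97846839  1.80119725  0.06118964  1.3812402
 -1.41194789] [-0.78879706  0.19949671  0.5287967   1.53866239 -0.10113876  1.43081099
 -1.87498214]
-1 bar None
```

```bash
cat >> h.py <<'E'
YAW=np.radians(-3.0)
xd=np.array([np.cos(YAW),np.sin(YAW),0]); yd=np.array([-np.sin(YAW),np.cos(YAW),0])
def quat(x): return R.from_matrix(np.c_[x,[0,0,-1],np.cross(x,[0,0,-1])]).as_quat()
QJ=quat(yd); QB=quat(xd)
E
python3 - <<'E'
from h import *
manip.goto([463,-162,330],QJ)
c=calibration("wrist"); im=capture("wrist"); print(c, sensors.state()["time"],sensors.state()["ee_pos"])
np.save("wc.npy",c,allow_pickle=True)
o=np.array([503.5,-165.5,0])
def poly(P,col):
    cv2.polylines(im,[proj("wrist",P,c).round().astype(int)],True,col,1)
rect=lambda a,b,z:[o+xd*i*a+yd*j*b+[0,0,z] for i,j in((1,1),(1,-1),(-1,-1),(-1,1))]
t=np.linspace(0,6.28,40)
cv2.imwrite("pics/w0raw.png",im)
poly(rect(80,110,34),(0,255,0)); poly(rect(11,100,136),(0,0,255))
poly(np.c_[463+26*np.cos(t),-162+26*np.sin(t),173+0*t],(255,0,255))
poly(np.c_[549+26*np.cos(t),-163+26*np.sin(t),30+0*t],(255,255,0))
cv2.imwrite("pics/w0.png",im)
E
```

```text
{'fovy': 71.87354453975655, 'cx': 274.51329675658366, 'cy': 206.72063840545704, 'k1': -0.009877948537320439, 'eye': array([ 380.63836337, -156.42075473,  493.122708  ]), 'orientation': array([-0.10870464, -0.10268917,  0.68135944,  0.71651067])} 2.9417 [ 463.28646615 -161.31141685  329.99783635]
```

View pics/w0.png

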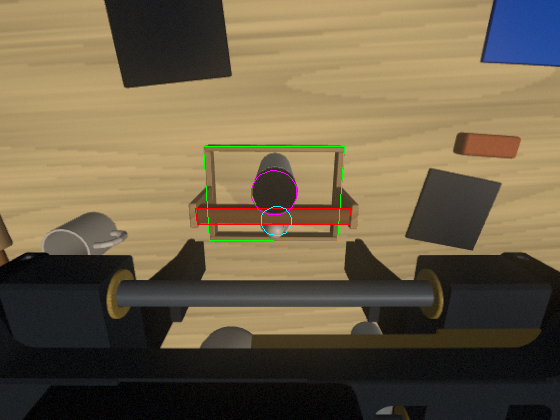

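Wrist view: the overlays match the tray rim (205–343, 147–240), the bar and the lid (275,191) to about 1–2 px, so I'll grasp the jar.

```bash
python3 - <<'E'
from h import *
p=np.array([463,-162,0])
hit=manip.servo_line(p+[0,0,121],feed=150,stop_force=8); print(hit,sensors.state()["ee_pos"])
if not hit:
    hand.clamp(35); s=sensors.state(); print(s["opening"],s["force"],s["ee_pos"])
    manip.servo_line(p+[0,0,136],feed=40)
    manip.servo_line(p+[0,0,295],feed=120)
s=sensors.state(); print(s["time"],s["opening"],s["force"],s["ee_pos"])
im=capture("scene"); cv2.imwrite("pics/s1.png",im)
E
```

```text
False [ 463.44274069 -162.10393333  121.61264104]
51.960809674464834 [-0.62984148  0.40511977  0.22760452] [ 463.00382934 -161.88834386  120.99717011]
7.1833 51.62013762518441 [-0.00415605 -0.05862248 -3.07452683] [ 462.67885951 -162.00103301  294.41723652]
```

View pics/s1.png

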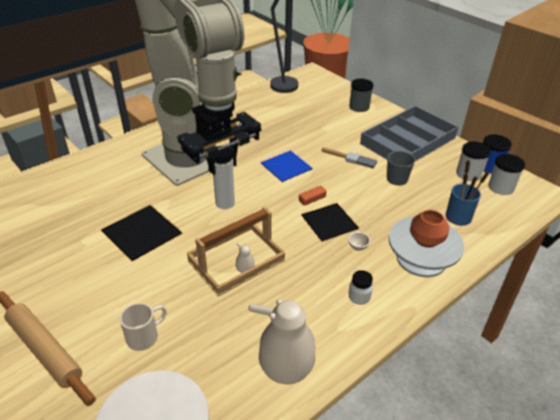

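The jar is held upright (3.1 N, 52 mm opening), and the tray and penguin haven't moved. Next I'll place the jar on the tile.

```bash
python3 - <<'E'
from h import *
p=np.array([556,147,0])
manip.servo_line(p+[0,0,295],feed=200)
manip.servo_line(p+[0,0,130],feed=150)
hit=manip.servo_line(p+[0,0,117],feed=20,stop_force=4)
s=sensors.state(); print(hit,s["time"],s["force"],s["ee_pos"])
hand.ungrasp(); manip.dwell(.3)
manip.servo_line(p+[0,0,330],feed=150)
print(sensors.state()["time"])
manip.goto([503.5,-165.5,330],QB)
c=calibration("wrist"); im=capture("wrist"); b=capture("scene"); t=capture("top")
s=sensors.state(); print(s["time"],s["ee_pos"])
np.save("wc.npy",c,allow_pickle=True)
cv2.imwrite("pics/w1raw.png",im); cv2.imwrite("pics/s2.png",b); cv2.imwrite("pics/t2.png",t)
o=np.array([503.5,-165.5,0])
def poly(P,col):
    cv2.polylines(im,[proj("wrist",P,c).round().astype(int)],True,col,1)
rect=lambda a,b,z:[o+xd*i*a+yd*j*b+[0,0,z] for i,j in((1,1),(1,-1),(-1,-1),(-1,1))]
poly(rect(80,110,34),(0,255,0)); poly(rect(11,100,136),(0,0,255))
v=np.vstack([cv2.resize(im,(400,300)),cv2.resize(cv2.imread("pics/w1raw.png"),(400,300))])
x=np.vstack([cv2.resize(b[130:310,150:390],(400,300)),cv2.resize(t[120:300,180:420],(400,300))])
cv2.imwrite("pics/m2.png",np.hstack([v,x]))
E
```

```text
True 10.7417 [-0.25077775  0.92393242  4.85287164] [556.09794255 147.14867574 120.98511272]
13.475
14.8333 [ 504.06503782 -164.22797583  329.90610284]
```

View pics/m2.png

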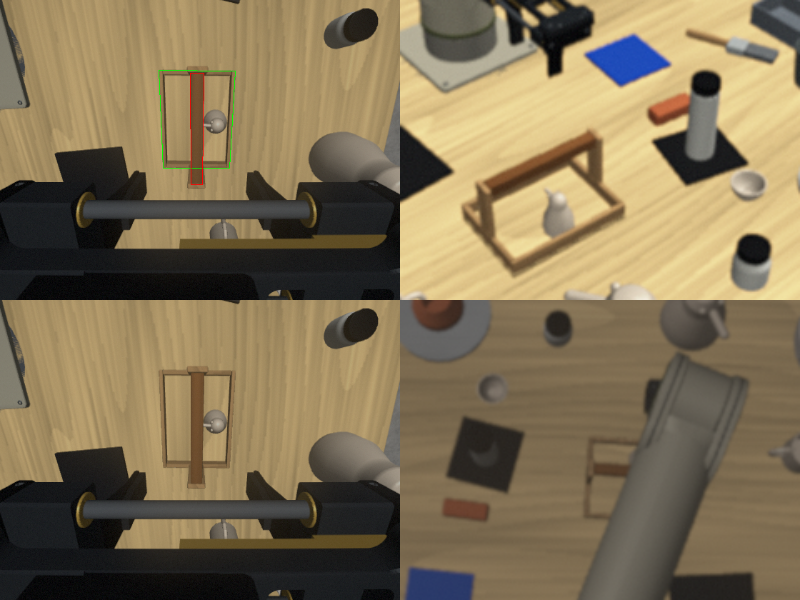

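The jar stands upright on the tile, and the bar overlay matches. The penguin is at raw wrist pixel (300,169). I'll segment it to get the balance point.

```bash
python3 - <<'E'
from h import *
c=np.load("wc.npy",allow_pickle=True).item()
im=cv2.imread("pics/w1raw.png")[145:200,275:335]
sat=cv2.cvtColor(im,cv2.COLOR_BGR2HSV)[:,:,1]
m=(sat<55).astype(np.uint8); n,l,st,ce=cv2.connectedComponentsWithStats(m)
i=1+st[1:,4].argmax(); print(st[i],ce[i]+[275,145])
b=st[i]; uv=[275+b[0]+b[2]/2-.5,145+b[1]+b[3]/2-.5]
o=np.array([503.5,-165.5,0])
for u in (uv,ce[i]+[275,145]):
  for z in (30,40):
    P=unproj("wrist",u,z,c)[0]; print(z,P,"offsets",(P-o)@xd,(P-o)@yd)
g=np.hstack([cv2.resize(im,None,fx=6,fy=6,interpolation=cv2.INTER_CUBIC),cv2.resize((l==i).astype(np.uint8)[:,:,None].repeat(3,2)*255,None,fx=6,fy=6)])
cv2.imwrite("pics/p.png",g)
# bar end pixels for y-check
print(proj("wrist",[o+yd*100+[0,0,136],o-yd*100+[0,0,136]],c))
E
```

```text
[ 10   9  32  31 662] [301.57854985 168.53625378]
30 [ 544.73597223 -164.047084     30.        ] offsets 41.10342001793187 3.6090488695172493
40 [ 543.91531486 -162.27868021   40.        ] offsets 40.19133622875282 5.332079235977918
30 [ 546.48475132 -163.3793599    30.        ] offsets 42.814856488249774 4.367381902087809
40 [ 545.62632258 -161.62537809   40.        ] offsets 41.86580787864207 6.074033253107265
[[275.48919221 102.08452757]
 [274.71221196 257.64195201]]
```

View pics/p.png

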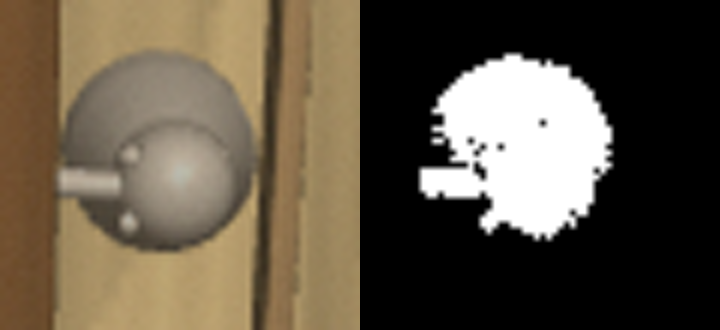

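```bash
python3 - <<'E'
from h import *
p=np.array([503.5,-165.5,0])+yd*1.2
manip.servo_line(p+[0,0,180],feed=150)
hit=manip.servo_line(p+[0,0,106],feed=80,stop_force=8); print(hit)
if not hit:
    hand.clamp(60); s=sensors.state(); print(s["opening"],s["force"],s["wrist_torque"],s["ee_pos"])
    for z in (108,111,114):
        manip.servo_line(p+[0,0,z],feed=15); manip.dwell(.3)
        s=sensors.state(); t=s["wrist_torque"]; print(z,s["force"].round(2),t.round(3),t@xd,t@yd,s["ee_pos"].round(1))
c=calibration("wrist"); im=capture("wrist"); b=capture("scene"); print(sensors.state()["time"],sensors.state()["opening"])
np.save("wc3.npy",c,allow_pickle=True)
cv2.imwrite("pics/w3.png",im); cv2.imwrite("pics/s3.png",b)
cv2.imwrite("pics/m3.png",np.hstack([cv2.resize(im[:,100:450],(400,480)),cv2.resize(b[170:300,180:290],(400,480),interpolation=cv2.INTER_CUBIC)]))
E
```

```text
False
21.69324903508749 [ 3.03392379 -0.16176799 -1.46380261] [-0.11109764 -0.48517448  0.03610214] [ 503.90825652 -164.28373407  106.07030325]
108 [-0.61  0.11 -6.62] [-0.08   0.147 -0.029] -0.08741038587136335 0.14251173599029457 [ 503.4 -164.3  107.9]
111 [ 0.29 -0.7  -6.52] [-0.047  0.121  0.014] -0.05375742944469566 0.11881232424082332 [ 503.6 -164.3  111. ]
114 [-0.15 -0.53 -6.84] [-0.076  0.11   0.007] -0.08192643207272764 0.10556886332824951 [ 503.5 -164.3  114. ]
20.1167 21.457655779104222
```

View pics/m3.png

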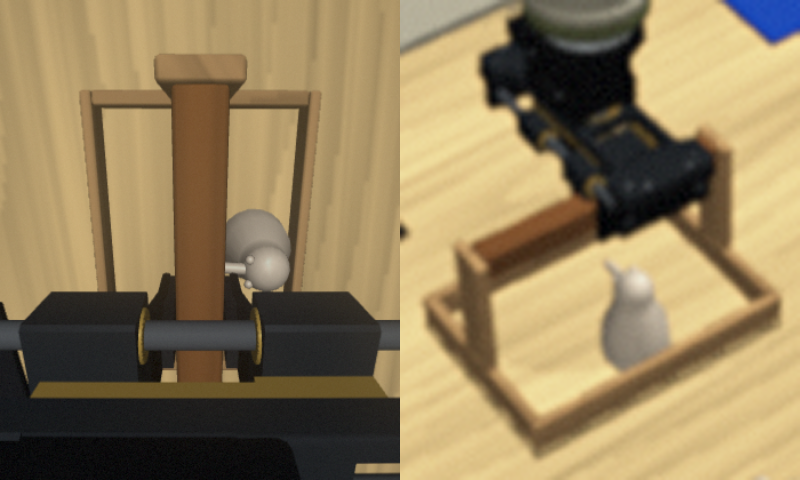

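The tray is off the bench (6.6–6.8 N) and the penguin is standing. The wrist moment hints at a slight imbalance along y, so I'll compare the scene pictures before and after the lift to measure tilt.

```bash
cat >> h.py <<'E'
from scipy.optimize import least_squares
O=np.array([503.5,-165.5,0])
def tilt(new,lift,ref="pics/s2.png"):
    "fit rigid tray motion (rotvec in tray axes deg, shift) from scene-picture flow at known tray points"
    a,b=cv2.imread(ref),cv2.imread(new)
    L=np.array([(80,-110,34),(80,110,34),(-80,-110,34),(80,-60,34),(80,0,34),(80,60,34),(40,-110,34),(40,110,34),(17,-110,136),(-17,-110,136),(17,110,136),(-80,-80,34),(17,-110,80),(80,-110,0),(80,110,0)],float)
    B=np.c_[xd,yd,[0,0,1]]; W=O+L@B.T; p0=proj("scene",W).astype(np.float32).reshape(-1,1,2)
    g=proj("scene",W+[0,0,lift]).astype(np.float32).reshape(-1,1,2)
    p1,st,e=cv2.calcOpticalFlowPyrLK(a,b,p0,g.copy(),winSize=(11,11),maxLevel=0,flags=cv2.OPTFLOW_USE_INITIAL_FLOW)
    ok=(st.ravel()==1)&(np.linalg.norm((p1-g)[:,0],axis=1)<6)
    d=(p1-p0)[ok,0]; base=proj("scene",W[ok])
    def f(v):
        X=(L[ok]-[0,0,125])@R.from_rotvec(np.radians(v[:3])).as_matrix().T+[0,0,125]
        return ((proj("scene",O+X@B.T+v[3:])-base)-d).ravel()
    r=least_squares(f,[0,0,0,0,0,lift],loss="soft_l1",f_scale=.3)
    print("pts",ok.sum(),"rot deg (x,y,z)",r.x[:3].round(2),"shift",r.x[3:].round(1),"res",np.abs(r.fun).round(1).tolist()); return r.x
E
python3 -c "
from h import *
tilt('pics/s3.png',8)"
```

```text
pts 15 rot deg (x,y,z) [0.11 0.19 0.02] shift [-1.4  0.   7.8] res [0.0, 0.0, 0.1, 0.1, 0.1, 0.2, 0.7, 0.4, 0.0, 0.0, 0.0, 0.0, 0.6, 0.7, 0.1, 0.1, 0.1, 0.1, 0.1, 0.2, 0.2, 0.1, 0.1, 0.2, 0.0, 0.1, 0.1, 0.2, 0.0, 0.2]
```

The tray is level to about 0.2° and lifted 7.8 mm. I'll continue up slowly, checking tilt partway.

```bash
python3 - <<'E'
from h import *
p=O+yd*1.2
for i,z in enumerate((150,208)):
    manip.servo_line(p+[0,0,z],feed=30); manip.dwell(.3)
    cv2.imwrite(f"pics/l{i}.png",capture("scene")); s=sensors.state(); print(z,s["time"],s["force"].round(2),s["wrist_torque"].round(3),s["ee_pos"].round(1))
    v=tilt(f"pics/l{i}.png",z-106)
    if np.abs(v[:2]).max()>2: print("tilting");break
else:
    manip.dwell(2.5); b=capture("scene"); cv2.imwrite("pics/l2.png",b); tilt("pics/l2.png",102); print(sensors.state()["time"])
    t=capture("top")
    cv2.imwrite("pics/m4.png",np.hstack([cv2.resize(b[120:300,170:410],(400,300)),cv2.resize(t[90:300,140:420],(400,300))]))
E
```

```text
150 21.8167 [ 0.38  0.51 -5.67] [-0.114  0.174  0.019] [ 503.5 -164.3  150. ]
pts 14 rot deg (x,y,z) [0.16 0.61 0.19] shift [-0.4 -0.6 44.4] res [0.0, 0.0, 0.0, 0.0, 0.0, 0.2, 0.1, 0.0, 0.4, 0.3, 0.2, 0.1, 0.1, 0.0, 0.0, 0.2, 0.0, 0.4, 0.0, 0.1, 0.2, 0.2, 0.1, 0.3, 0.1, 0.1, 0.2, 0.5]
208 24.25 [ 0.24  0.02 -7.23] [-0.104  0.213 -0.024] [ 503.6 -164.3  208. ]
pts 14 rot deg (x,y,z) [0.36 0.71 0.15] shift [ -2.2   0.6 100. ] res [0.1, 0.1, 0.1, 0.1, 0.0, 0.3, 0.5, 0.2, 0.1, 0.2, 0.2, 0.1, 0.0, 0.1, 0.1, 0.2, 0.4, 0.4, 0.3, 0.7, 0.2, 0.4, 0.1, 1.0, 0.0, 0.1, 0.1, 0.5]
pts 15 rot deg (x,y,z) [0.44 0.88 0.06] shift [ -2.    0.5 100. ] res [0.0, 0.1, 0.1, 0.1, 0.0, 0.4, 3.9, 2.1, 0.4, 0.1, 0.1, 0.2, 0.1, 0.2, 0.0, 0.1, 0.1, 0.3, 0.4, 0.5, 0.3, 0.7, 0.3, 0.4, 0.1, 0.9, 0.1, 0.1, 0.1, 0.5]
26.8
```

View pics/m4.png

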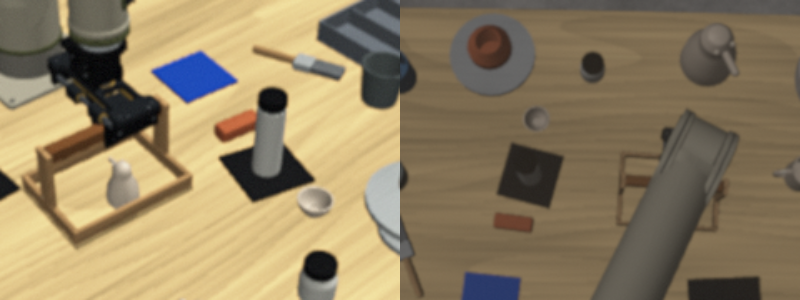

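```bash
python3 -c "
from workcell import *
print(sensors.state()['opening']); print(job.sign_off())"
```

```text
21.069004890675203
the job is handed in; nothing more can be done
None
```

The jar is standing upright and released on the small dark tile. The tray is held about 100 mm above the bench with the penguin still standing in it. I handed the job in at about 27 s of the 67 s allowed, with the tray still held up.

- **Level:** camera fits showed at most 0.9° of tilt, including after a hold of about 2.8 s at the top. The last two checks, 2.5 s apart, read 0.36°/0.71° and then 0.44°/0.88°. That may be slight creep or measurement noise.
- **Imbalance:** the wrist moment suggested the load was a little off balance along the bar (about −0.1 N m). The pictures did not show a matching tilt, so I did not regrip.
- **Grip:** the finger opening fell from 21.7 to 21.1 mm over the lift, and the grip held.
- **Bystanders:** the bowl, block and other objects looked unmoved in the final pictures. I judged that by eye.

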